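# Fold open the bifold door of the wide bottle bay

## Robot

A 7-joint arm with a two-finger parallel gripper is mounted at the origin on the work surface. World frame = base frame: x ahead of the robot, y to its left, z up, the work surface at z = 0. Lengths are in m, angles in rad, forces in N, time in s.
With the tool pointing down it reaches from about 0.425 to 0.925 m from the base axis. Payload 6.8 kg.
Tool frame: the origin (TCP) lies between the finger pads; the fingertips stand 11 mm ahead of it and the grasp point (between the pads) lies 8 mm behind it (ctrl.tips_ahead is the distance from the TCP to the fingertips, in m); z points along the fingers, y is the line along which they close (so a half turn about z gives the same grasp; the last joint's range is limited). The gripper opens to 88 mm and grips with 3 to 60 N. Pads are 20 mm wide; open, the fingers measure 115 mm over their backs; the gripper's body (75 mm by 178 mm) begins 61 mm behind the grasp point.
Start: joints at [1.045, 0.477, 0.022, 1.555, -0.011, 1.109, -0.083], TCP at [0.274, -0.617, 0.234] pointing down, gripper open.
Joint ranges: [-2.96, 2.96], [-0.34, 2.1], [-1.41, 1.46], [0.24, 2.44], [-1.37, 4.51], [0.17, 1.92], [-2.96, 2.96]. Speed limits (rad/s): [2.39, 2.39, 3.14, 3.14, 3.14, 3.14, 3.14].

## Interface

Orientations are given as a unit quaternion [w, x, y, z].
In Python, from workcell import ctrl gives the robot as it stands.
- The arm moves only by the tool arm_command, never from a script. Its argument "steps" is a list of rows, each a list of 4 numbers: the shift along the world's x, y, z in mm, then the turn about the world's z in rad. A call has 1 to 8 rows; each row is the pose to reach, as a shift and turn from the pose commanded when the call began; what a row does not reach only later rows make up. A row lasts 1/10 s, in which the tool goes at most 50 mm and 8.59 degrees, less where a joint would pass 70% of its speed; a pose out of reach is approached as far as the arm can. A call with a gripper value outside its range is refused whole. "fingers" is the opening, from 0 (shut) to 1 (fully open), set as the call begins (left out, the last holds). The fingers move at their own pace and stop on an object; "squeeze" is the grip in N (left out, the last holds). Time passes only in rows, so rows that repeat a pose let the fingers close. It gives the time, the measured TCP pose, the force, the opening and the grip force at its end, in the units of the state.
- ctrl.observe(): the state, without advancing time (a new reading comes with each control period).
- ctrl.snapshot(name): name is "scene" or "top" or "wrist"; returns a dict with "pixels" (420x560x3 uint8, red, green, blue), "fx", "fy", "cx", "cy" (pixels), "k1" (the pictures are not rectified: a ray, as slopes to the right and down, at radius r is drawn at 1 + k1 r^2 times it, then the intrinsics apply), "rvec" (rotation vector, rad) and "tvec" (3), from world to camera coordinates, as OpenCV has them. Camera axes: x right, y down, z forward; pixel columns grow to the right and rows downward; lengths in m; the calibration is good to about 2 mm. A picture is of the moment at which its call begins. There is no depth.
- ctrl.close_job(): hands the job in; it is judged then, once.
Trained networks look in the newest picture that a camera, given by its name, has taken for a name from the list of things; names that differ only in an ending like _2 or _b are one class to them, and where a whole thing is asked for, a point or a joint stands for the part that bears it (a point fixed in the world has none). Each returns a list of dicts, best first, with "p" (0 to 1); they miss things now and then, are a little off and sometimes report something else, mostly with a low value. They report only what shows in the picture. A call takes as long as a camera call.
- ctrl.find_in(camera, target): "bbox" ([left, top, width, height] in pixels, round what is visible of it).
- ctrl.regions_of(camera, target): "mask" (420x560 bool, what is visible of it) and "bbox" ([left, top, width, height] in pixels, round what is visible of it).
- ctrl.mark_of(camera, target): "xy" ([column, row] in pixels: a listed point, or the origin of a listed thing).
The state is a dict: "clock": time; "joint_pos": joint angles; "qd": joint speeds; "joint_efforts": joint torques, N m; "tcp_pos": TCP position; "tcp_rot": TCP orientation; "wrist_force": force on the tool from outside, world axes, zero at the start; "ft_torque": the same for the moment, N m; "width": opening from 0.0 (shut) to 1.0 (fully open); "grasp_force": force on a finger pad.
Only numpy, scipy, OpenCV 4.12 (cv2) and the standard library are available. Lean on these libraries where they do the work, as an engineer would, in place of code of your own. Each camera call takes 0.05 s, during which the arm holds its last target. There are 200 camera calls.

## Task

Two open-topped bottle bays stand on the lab bench, each with a half-open bifold door; fold the door of the wider bay fully open, so that somebody can take its bottles out. Push it by the steel post on its fold hinge until both panels lie folded together at the pivot end of the track, then let go; leave the door of the narrower bay as it is.

Things in the scene. Friction and masses are not known exactly. Their poses are not given: they have to be found in the camera images.
- wide_door (a joint): Angle between the wider door's pivoted panel and its track: 0 shut, 1.45 its stop (folded). Two white panels, each 140 mm from hinge to hinge, 12 mm thick, tops 218 mm over the bench; the leading edge runs in the track, so this angle sets both. As it grows the fold swings out, first towards the robot, then left, on a 140 mm circle round the pivot. 1 to 4 N at the post move it; it stays where left.
- wide_post: Upright steel hinge post, 16 mm in diameter, at the fold of the wider bay's door: the one to push. It stands clear 60 mm above the panels, 218 to 278 mm over the bench, space all round; nothing else on the bays is higher than 222 mm. Origin on its axis, 30 mm below its top (248 mm over the bench). z is up; y points along the panel to the pivot.
- wide_pivot (a point): Axis of the wider door's fixed pivot, 248 mm over the bench, at the left end of the bay's front seen from the robot. x points into the bay, away from the robot (yaw up to 0.2 rad); the track runs 280 mm along -y from here. The bay is 310 mm wide, 150 mm deep, holds three blue-capped bottles and may stand left or right of the narrower one.
- narrow_post: The same kind of post (same diameter, heights and origin) on the door of the narrower bay, which is 220 mm wide with two bottles and 95 mm panels, and swings as easily: to be left alone.

How it is judged:
By the outcome, as a careful person would: the job done as asked, in the order asked, and still so for the second after the job is handed in, with the robot touching nothing.
It also fails if it takes over 32 s, if anything falls off the work surface, if the arm or the gripper's body presses on something with over 40 N, if the wrist force passes 120 N, or if a joint passes its speed limit or range.

## Working session

There is one attempt and no reset: what is moved stays moved. The work goes in short steps, Python scripts to look and compute and a tool call to move; the robot and the scene stay as the last step left them, time stands still between calls to the robot, and variables do not carry over. Pictures are saved under pics/ and viewed, at most 10 in all, crops included, and the job is handed in when it is done.

Besides the shell and the picture viewer there is one more tool, called as a command line: name --pt "numbers of a row" for each row, then --argument value for the rest. arm_command: Moves the arm, as the interface text tells. Its arguments: {"type":"object","properties":{"steps":{"type":"array","items":{"type":"array","items":{"type":"number"}}},"fingers":{"type":"number"},"squeeze":{"type":"number"}},"required":["steps"]}

```bash
mkdir -p pics; cat > h.py <<'E'
import numpy as np, cv2
from workcell import ctrl
def ray(s,px):
    u=np.array([(px[0]-s['cx'])/s['fx'],(px[1]-s['cy'])/s['fy']]); d=u.copy()
    for _ in range(20): d=u/(1+s['k1']*(d@d))
    R=cv2.Rodrigues(np.array(s['rvec'],float))[0]; t=np.array(s['tvec'],float).ravel()
    return -R.T@t, R.T@np.array([d[0],d[1],1])
def at_z(s,px,z):
    c,d=ray(s,px); return c+d*(z-c[2])/d[2]
def tri(a,b):
    A=np.zeros((3,3));B=np.zeros(3)
    for c,d in (a,b):
        d=d/np.linalg.norm(d);P=np.eye(3)-np.outer(d,d);A+=P;B+=P@c
    return np.linalg.solve(A,B)
E
python3 - <<'E'
from h import *
ims=[]
S={}
for c in ("scene","top"):
    s=S[c]=ctrl.snapshot(c); cv2.imwrite(f'pics/{c}0.png',cv2.cvtColor(s['pixels'],cv2.COLOR_RGB2BGR))
    for n in ("wide_post","wide_pivot","narrow_post"):
        for m in ctrl.mark_of(c,n)[:3]: print(c,n,np.round(m['xy'],1),round(m['p'],2),at_z(s,m['xy'],.248).round(3))
print(ctrl.observe()['clock'])
E
```

```text
scene wide_post [259.4 120.4] 0.83 [ 0.578 -0.137  0.248]
scene wide_pivot [243.8 150.8] 0.67 [ 0.663 -0.042  0.248]
scene narrow_post [355.9 205.6] 0.76 [0.565 0.211 0.248]
top wide_post [409.7 261.7] 0.51 [ 0.573 -0.138  0.248]
top wide_pivot [340.5 204.2] 0.55 [ 0.664 -0.033  0.248]
top narrow_post [179.5 264.1] 0.77 [0.569 0.218 0.248]
0.4
```

View pics/scene0.png

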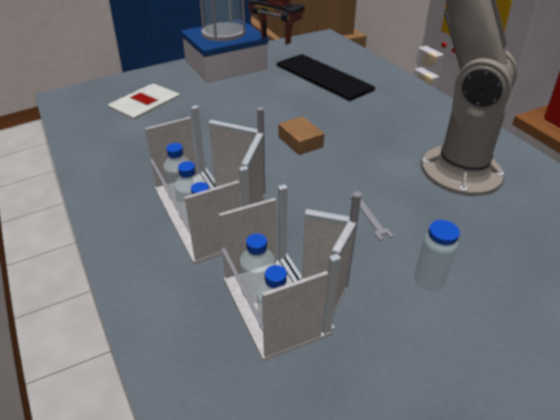

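View pics/top0.png

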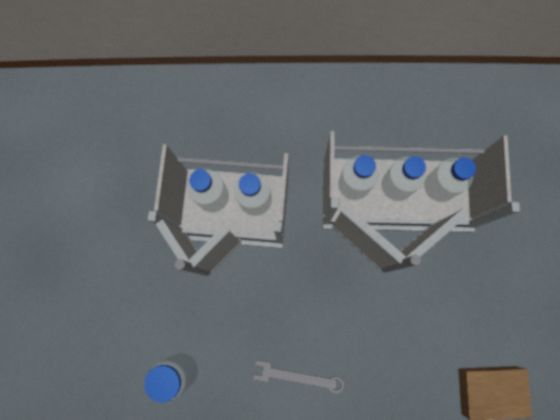

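The two views agree: the wide bay is the right one, with three bottles. Its post is at about (0.575, -0.137) (top view px 412,261; scene px 260,115) and its pivot at about (0.664, -0.038). They are 133 mm apart against 140 nominal, so the angle is about 0.73. I'll rise first and go near the post.

arm_command --pt "0 0 50 0" --pt "0 0 100 0" --pt "20 40 110 0" --pt "45 80 110 0" --pt "70 120 110 0" --pt "95 160 110 0" --pt "120 200 110 0" --pt "145 240 110 0" --fingers 1

```text
clock: 1.2
tcp_pos: [0.4196, -0.3752, 0.344]
tcp_rot: [0.0, 0.978, 0.207, 0.0]
wrist_force: [-0.6, -0.9, -0.1]
width: 1.004
grasp_force: 0.0
```

```bash
python3 - <<'E'
from h import *
from scipy.spatial.transform import Rotation as R
o=ctrl.observe(); q=o['tcp_rot']; M=R.from_quat([q[1],q[2],q[3],q[0]]).as_matrix()
print(o['tcp_pos'],o['clock'],'tool y',M[:,1].round(3),np.arctan2(M[1,1],M[0,1]),'j',np.round(o['joint_pos'],2))
s=ctrl.snapshot('wrist'); cv2.imwrite('pics/w1.png',cv2.cvtColor(s['pixels'],cv2.COLOR_RGB2BGR))
t=ctrl.snapshot('top')
for c,s_ in(('wrist',s),('top',t)):
  for n in("wide_post","wide_pivot"):
    for m in ctrl.mark_of(c,n)[:2]: print(c,n,np.round(m['xy'],1),round(m['p'],2),at_z(s_,m['xy'],.248).round(3))
E
```

```text
[ 0.41956348 -0.3752128   0.34397392] 1.2 tool y [ 0.406 -0.914  0.001] -1.1531183543640817 j [ 0.71  0.21 -0.11  1.68  0.02  1.25 -0.56]
top wide_post [411.2 260. ] 0.72 [ 0.576 -0.141  0.248]
top wide_pivot [343.9 204.6] 0.81 [ 0.663 -0.038  0.248]
```

The tool's closing line is already near the arc's tangent. I'll go above the post.

arm_command --pt "25 35 0 0.05" --pt "50 75 0 0.1" --pt "75 115 0 0.15" --pt "100 155 0 0.2" --pt "125 195 0 0.25" --pt "156 236 0 0.3" --pt "156 236 0 0.3" --pt "156 236 0 0.3"

```text
clock: 2.3
tcp_pos: [0.5751, -0.1415, 0.3432]
tcp_rot: [-0.0, 0.936, 0.351, -0.0]
wrist_force: [0.2, -0.6, 0.3]
width: 0.998
grasp_force: 0.0
```

```bash
python3 - <<'E'
from h import *
o=ctrl.observe(); print(o['tcp_pos'],o['clock'])
for c in('wrist','scene'):
  s=ctrl.snapshot(c); cv2.imwrite(f'pics/{c}2.png',cv2.cvtColor(s['pixels'],cv2.COLOR_RGB2BGR))
  for n in("wide_post","wide_pivot"):
    for m in ctrl.mark_of(c,n)[:2]: print(c,n,np.round(m['xy'],1),round(m['p'],2),at_z(s,m['xy'],.248).round(3))
E
```

```text
[ 0.57513206 -0.14150685  0.34315498] 2.3
wrist wide_post [274.5 215.2] 0.71 [ 0.576 -0.142  0.248]
wrist wide_pivot [248.2  36.6] 0.84 [ 0.669 -0.034  0.248]
scene wide_post [262.1 120.4] 0.58 [ 0.573 -0.134  0.248]
scene wide_pivot [357.2 206.3] 0.73 [0.564 0.214 0.248]
scene wide_pivot [243.1 153.6] 0.64 [ 0.669 -0.034  0.248]
```

View pics/wrist2.png

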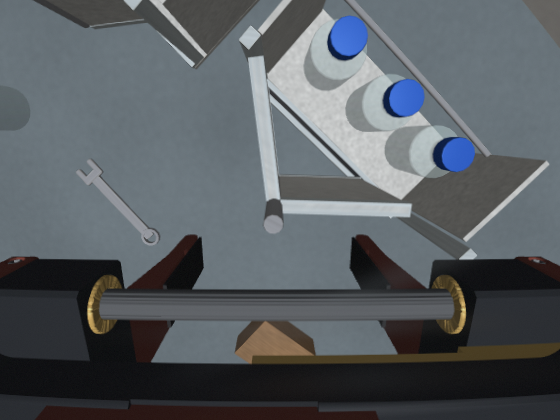

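The wrist view shows the post top at px (273,220), midway between the fingers. Post–pivot distance now comes out at 140 mm, as it must. I'll descend and close loosely round the post.

arm_command --pt "0 0 -35 0" --pt "0 0 -70 0" --pt "0 0 -100 0" --pt "0 0 -100 0"

```text
clock: 3.0
tcp_pos: [0.5719, -0.1416, 0.2397]
tcp_rot: [-0.002, 0.937, 0.351, -0.003]
wrist_force: [-0.2, -0.2, 0.2]
width: 1.002
grasp_force: 0.0
```

arm_command --pt "0 0 0 0" --pt "0 0 0 0" --pt "0 0 0 0" --pt "0 0 0 0" --pt "0 0 0 0" --fingers 0.36 --squeeze 5

```text
clock: 3.5
tcp_pos: [0.5752, -0.141, 0.2445]
tcp_rot: [0.0, 0.936, 0.351, 0.001]
wrist_force: [-0.2, -0.5, 0.3]
width: 0.581
grasp_force: 0.0
```

arm_command --pt "0 0 0 0" --pt "0 0 0 0" --pt "0 0 0 0" --pt "-7 7 0 -0.07" --pt "-14 14 0 -0.15" --pt "-20 22 0 -0.22" --pt "-26 30 0 -0.29" --pt "-26 30 0 -0.29"

```text
clock: 4.3
tcp_pos: [0.5485, -0.1099, 0.2438]
tcp_rot: [-0.0, 0.977, 0.213, -0.0]
wrist_force: [0.3, -0.1, 1.0]
width: 0.357
grasp_force: 0.0
```

arm_command --pt "-5 9 0 -0.07" --pt "-10 19 0 -0.15" --pt "-14 29 0 -0.22" --pt "-17 39 0 -0.3" --pt "-17 39 0 -0.3"

```text
clock: 4.8
tcp_pos: [0.5319, -0.071, 0.2438]
tcp_rot: [-0.0, 0.998, 0.065, 0.0]
wrist_force: [-0.3, 0.9, -0.1]
width: 0.358
grasp_force: 0.0
```

```bash
python3 - <<'E'
from h import *
o=ctrl.observe(); print(o['tcp_pos'],o['clock'],o['wrist_force'],o['width'],o['grasp_force'])
for c in('top','wrist'):
  s=ctrl.snapshot(c); cv2.imwrite(f'pics/{c}3.png',cv2.cvtColor(s['pixels'],cv2.COLOR_RGB2BGR))
  for n in("wide_post","wide_pivot"):
    for m in ctrl.mark_of(c,n)[:2]: print(c,n,np.round(m['xy'],1),round(m['p'],2),at_z(s,m['xy'],.248).round(3))
E
```

```text
[ 0.53192108 -0.07103546  0.24376164] 4.8 [-0.33816462  0.92818522 -0.08158969] 0.3584569409100816 0.0
top wide_pivot [340.1 201.1] 0.97 [ 0.669 -0.032  0.248]
wrist wide_post [282.5 259.9] 0.65 [ 0.537 -0.077  0.248]
```

View pics/wrist3.png

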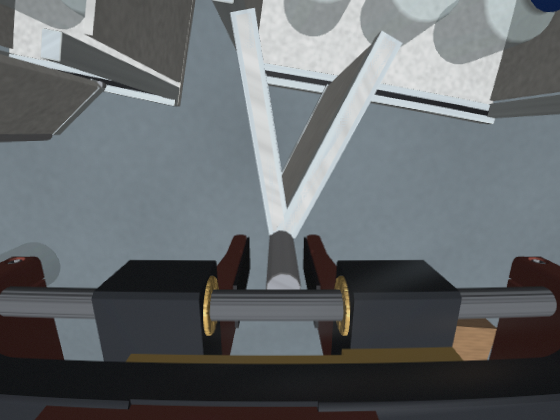

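The post sits between the pads (px 282,265) and the panels are folding. The track's tilt suggests the bay yaw is about -0.08, so the stop is near y = -0.04. I'll push on to it gently.

arm_command --pt "-1 7 0 -0.03" --pt "-2 14 0 -0.06" --pt "-3 21 0 -0.1" --pt "-4 27 0 -0.1" --pt "-4 32 0 -0.1" --pt "-4 32 0 -0.1"

```text
clock: 5.7
tcp_pos: [0.5276, -0.0407, 0.2435]
tcp_rot: [0.001, 1.0, 0.014, -0.0]
wrist_force: [-0.7, -3.4, 0.7]
width: 0.363
grasp_force: 1.7
```

arm_command --pt "0 3 0 0" --pt "0 6 0 0" --pt "0 6 0 0"

```text
clock: 6.0
tcp_pos: [0.5275, -0.0372, 0.2434]
tcp_rot: [0.002, 1.0, 0.013, -0.001]
wrist_force: [-2.3, -10.3, -1.3]
width: 0.443
grasp_force: 5.0
```

```bash
python3 - <<'E'
from h import *
o=ctrl.observe(); print(o['tcp_pos'],o['clock'],o['wrist_force'],o['width'],o['grasp_force'])
for c in('wrist',):
  s=ctrl.snapshot(c); cv2.imwrite(f'pics/{c}4.png',cv2.cvtColor(s['pixels'],cv2.COLOR_RGB2BGR))
  for n in("wide_post","wide_pivot"):
    for m in ctrl.mark_of(c,n)[:2]: print(c,n,np.round(m['xy'],1),round(m['p'],2),at_z(s,m['xy'],.248).round(3))
E
```

```text
[ 0.52751224 -0.03717991  0.24342751] 6.0 [ -2.3345763  -10.28752548  -1.31957788] 0.4434152083939434 5.001212060451508
wrist wide_post [301.4 261.9] 0.72 [ 0.531 -0.052  0.248]
```

View pics/wrist4.png

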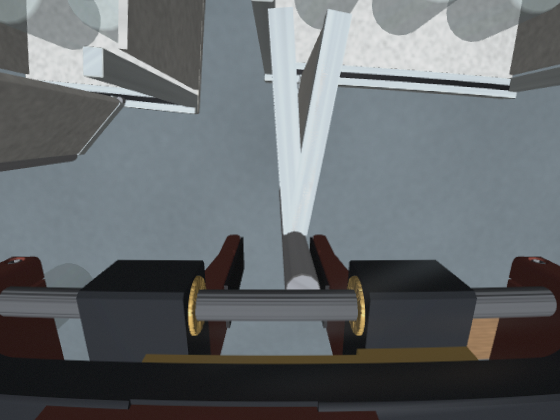

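The post is now at about (0.531, -0.052), with 10 N resisting. The panels' included angle in the image is about 0.22 rad, so the angle is about 1.46, i.e. at the stop. I'll press once more with a firmer hold to confirm, then open and lift off.

arm_command --pt "0 0 0 0" --pt "0 2 0 0" --pt "0 2 0 0" --squeeze 15

```text
clock: 6.45
tcp_pos: [0.5276, -0.0406, 0.2433]
tcp_rot: [0.005, 1.0, 0.011, -0.0]
wrist_force: [-0.3, -22.2, -0.6]
width: 0.366
grasp_force: 10.7
```

arm_command --pt "0 -7 0 0" --pt "0 -7 0 0" --pt "0 -7 0 0" --pt "0 -7 0 0" --pt "0 -7 0 0" --pt "0 -7 0 0" --fingers 0.8

```text
clock: 7.05
tcp_pos: [0.528, -0.0384, 0.2437]
tcp_rot: [-0.0, 1.0, 0.014, 0.0]
wrist_force: [0.4, 0.8, -0.0]
width: 0.797
grasp_force: 0.0
```

22 N did not move it, so that is the stop. It is released; now I'll lift straight up and back away.

arm_command --pt "0 0 35 0" --pt "0 0 70 0" --pt "0 0 110 0" --pt "0 0 110 0" --pt "-20 -40 110 0" --pt "-40 -80 110 0" --pt "-50 -120 110 0" --pt "-50 -120 110 0"

```text
clock: 7.85
tcp_pos: [0.4756, -0.1649, 0.3533]
tcp_rot: [0.001, 1.0, 0.009, -0.001]
wrist_force: [0.3, -0.1, 0.4]
width: 0.799
grasp_force: 0.0
```

```bash
python3 - <<'E'
from h import *
o=ctrl.observe(); print(o['tcp_pos'],o['clock'],o['wrist_force'])
for c in('top','wrist'):
  s=ctrl.snapshot(c); cv2.imwrite(f'pics/{c}5.png',cv2.cvtColor(s['pixels'],cv2.COLOR_RGB2BGR))
  for n in("wide_post","wide_pivot","narrow_post"):
    for m in ctrl.mark_of(c,n)[:2]: print(c,n,np.round(m['xy'],1),round(m['p'],2),at_z(s,m['xy'],.248).round(3))
E
```

```text
[ 0.47559363 -0.16493497  0.35325126] 7.85 [ 0.34968398 -0.13860934  0.39697909]
top wide_post [352.6 291.2] 0.69 [ 0.528 -0.049  0.248]
top wide_pivot [342.4 203.9] 0.9 [ 0.664 -0.036  0.248]
top narrow_post [182.8 260.8] 0.7 [0.574 0.213 0.248]
wrist wide_post [153.2 150.2] 0.62 [ 0.532 -0.051  0.248]
```

View pics/wrist5.png

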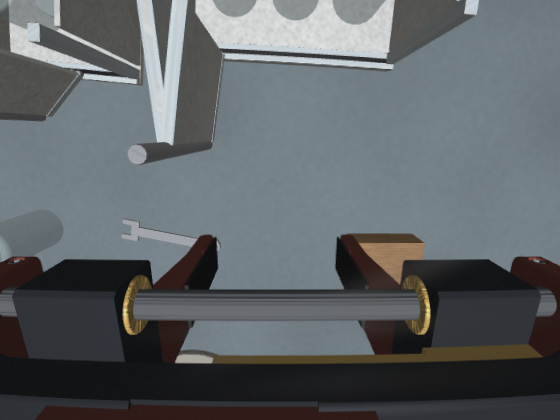

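The door stays folded: post top at px (138,154), panels together, post at (0.53, -0.05). The narrow post is where it was, and the gripper is clear.

```bash
python3 -c "
from workcell import ctrl
print(ctrl.close_job())"
```

```text
the job is handed in; nothing more can be done
None
```

The wider bay's door is folded fully open against its stop and let go, the narrower bay's door is untouched, the gripper is clear, and the job is handed in at about 8 s of the 32 s allowed.

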